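# Flip the sample rack's status tag

## Task

The rack that is filled with tubes has been measured: with the tip or outside of the fingers, gently push the hinged tag on the stand in front of it right over its hinge, until it lies flat on the other side with the round disc facing up. Only push it, do not pinch it; leave the partly empty rack's tag as it is, and leave the racks and everything else on the bench where they stand.

Things in the scene. Friction and masses are not known exactly. Their poses are not given: they have to be found in the camera images.
- stand_full: Fixed aluminium tag stand in front of the full rack; origin at the centre of its underside, on the table. A foot 80 x 50 x 8 mm, with a strip 22 mm wide (x) and 6 mm high running 65 mm to either side along y. Its x axis is parallel to the hinge pin and points to the rack; two lugs at x = +-33 mm (6 mm thick, 22 mm along y, up to 58 mm high) carry the pin. At y = +-54 mm stand 10 mm thick rest posts up to 42.5 mm.
- pivot_full (a point): Centre of the hinge pin of that stand's tag, 45 mm above the table, 0 from the stand's centre in x and y; same axes as the stand.
- tag_full (a joint): Angle of that tag in rad: 0 = lying flat over the stand's -y side, hollow square up; pi/2 = blade standing straight up; pi = lying flat over the stand's +y side, round disc up (end stops at 0 and pi). The hinge is stiff (about 0.04 N m), so the tag stays at any angle at which it is left. It starts between 0 and 0.22.
- blade_full (a point): Middle of the free edge of the tag's blade, 66 mm from the hinge pin. The blade is a white plate 56 mm wide (along the pin), 5 mm thick, reaching from 10 to 66 mm from the pin. The point's axes are the tag's own: x along the pin, -y from the pin to the free edge, z out of the face with the hollow square; the disc is on the other face.
- tab_full (a point): Middle of the top edge of the tag's thumb tab: a steel tongue 30 mm wide (along the pin), 4 mm thick, that stands 34 mm off the pin at right angles to the blade on its hollow-square side, one rigid piece with the blade. With the tag flat at joint 0 the tab points straight up (top 79 mm above the table); pushed towards the stand's +y side it raises the blade; with the tag at pi it hangs down between the lugs.
- rack_full: Orange tube rack, fixed, all eight places filled with capped tubes; 60 x 110 mm and 68 mm high, tubes to 106 mm; origin at the centre of its underside, about 120 mm beyond its tag stand along the stand's x.
- stand_part: Fixed aluminium tag stand in front of the partly empty rack; origin at the centre of its underside, on the table. A foot 80 x 50 x 8 mm, with a strip 22 mm wide (x) and 6 mm high running 65 mm to either side along y. Its x axis is parallel to the hinge pin and points to the rack; two lugs at x = +-33 mm (6 mm thick, 22 mm along y, up to 58 mm high) carry the pin. At y = +-54 mm stand 10 mm thick rest posts up to 42.5 mm.
- pivot_part (a point): Centre of the hinge pin of that stand's tag, 45 mm above the table, 0 from the stand's centre in x and y; same axes as the stand.
- tag_part (a joint): Angle of that tag in rad: 0 = lying flat over the stand's -y side, hollow square up; pi/2 = blade standing straight up; pi = lying flat over the stand's +y side, round disc up (end stops at 0 and pi). The hinge is stiff (about 0.04 N m), so the tag stays at any angle at which it is left. It starts between 0 and 0.22.
- blade_part (a point): Middle of the free edge of the tag's blade, 66 mm from the hinge pin. The blade is a white plate 56 mm wide (along the pin), 5 mm thick, reaching from 10 to 66 mm from the pin. The point's axes are the tag's own: x along the pin, -y from the pin to the free edge, z out of the face with the hollow square; the disc is on the other face.
- tab_part (a point): Middle of the top edge of the tag's thumb tab: a steel tongue 30 mm wide (along the pin), 4 mm thick, that stands 34 mm off the pin at right angles to the blade on its hollow-square side, one rigid piece with the blade. With the tag flat at joint 0 the tab points straight up (top 79 mm above the table); pushed towards the stand's +y side it raises the blade; with the tag at pi it hangs down between the lugs.
- rack_part: Orange tube rack, fixed, only two capped tubes, six empty places; 60 x 110 mm and 68 mm high, tubes to 106 mm; origin at the centre of its underside, about 120 mm beyond its tag stand along the stand's x.
- vial: Loose small amber vial, 24 mm across, 45 mm high, between the racks; origin at the centre of its underside. A bystander.
- jar: Loose small white jar, 44 mm across, 50 mm high, in front of the stands; origin at the centre of its underside. A bystander.
- reagent: Loose amber reagent bottle, 66 mm across, 150 mm high, at the left side; origin at the centre of its underside. A bystander.
- beaker: Loose glass beaker, 72 mm across, 90 mm high, at the right side; origin at the centre of its underside. A bystander.
- clamp: Loose steel bar, 20 x 110 x 16 mm, lying at the front left; origin at the centre of its underside. A bystander.
- dish: Loose shallow blue dish, 100 mm across, 18 mm high, at the front right; origin at the centre of its underside. A bystander.
- stopper: Loose rubber stopper, 34 mm across, 20 mm high, between the stands; origin at the centre of its underside. A bystander.

How it is judged:
On the way:
1. the full rack's tag stands about upright (value of joint tag_full above 1.2 rad).
At the end, for the whole second after the job is handed in: The full rack's tag lies over on its other side (joint above 2.94 rad, within about 11 degrees of flat), at rest, disc up; the other rack's tag has not been moved (free edge within 12 mm of its start) (value of joint tag_full above 2.94 rad and velocity of joint tag_full below 0.05 rad/s and distance of blade_part from where it was at the start of the episode below 0.012 m); the robot touches nothing.
It fails at once if the partly empty rack's tag is moved (distance of blade_part from where it was at the start of the episode above 0.012 m).
It fails at once if a tag is pinched or forced: more than 30 N between the fingers and the tag (contact force between the fingers and tag_full above 30 N).
It fails at once if a rack with its tubes is knocked (over 5 N) (contact force between any of the arm, the fingers and rack_full above 5 N or contact force between any of the arm, the fingers and rack_part above 5 N).
It fails at once if a bystander is shifted by more than 20 mm, lifted or tipped over (distance of any of vial, jar, reagent, beaker, clamp, dish, stopper from where it was at the start of the episode above 0.02 m or angle between any of vial, jar, reagent, beaker, clamp, dish, stopper's own z axis and vertical above 0.4 rad).
It also fails if it takes over 48 s, if anything falls off the work surface, if the arm or the gripper's body presses on something with over 40 N, if the wrist force passes 120 N, or if a joint passes its speed limit or range.

## Robot

A 7-joint arm with a two-finger parallel gripper is mounted at the origin on the work surface. World frame = base frame: x ahead of the robot, y to its left, z up, the work surface at z = 0. Lengths are in m, angles in rad, forces in N, time in s.
With the tool pointing down it reaches from about 0.425 to 0.925 m from the base axis. Payload 6.8 kg.
Tool frame: the origin (TCP) lies at the very end of the fingers, on their centre line; the grasp point (between the pads) lies 19 mm behind it; z points along the fingers, y is the line along which they close (so a half turn about z gives the same grasp; the last joint's range is limited). The gripper opens to 85 mm and grips with 20 to 120 N. Pads are 22 mm wide; open, the fingers measure 114 mm over their backs; the gripper's body (76 mm by 85 mm) begins 54 mm behind the grasp point. The pads swing forward as they close: fully open they stand 13 mm farther back than shut.
Start: joints at [-1.303, 0.477, 0.022, 1.555, -0.011, 1.109, -0.083], TCP at [0.248, 0.628, 0.231] pointing down, gripper open.
Joint ranges: [-2.96, 2.96], [-0.34, 2.1], [-1.41, 1.46], [0.24, 2.44], [-1.37, 4.51], [0.17, 1.92], [-2.96, 2.96]. Speed limits (rad/s): [2.39, 2.39, 3.14, 3.14, 3.14, 3.14, 3.14].

## Interface

Orientations are given as a rotation vector (axis times angle).
In Python, from bench import r gives the robot as it stands.
- The arm moves only by the tool play_rows, never from a script. Its argument "targets" is text: rows parted by semicolons, each of 5 numbers parted by spaces: the closure, from -1 (fully open) to 1 (shut), then the shift along the tool's x, y, z in m, then the turn about the tool's z in rad. In form: gripper dx dy dz spin; .... A call has 1 to 8 rows; each row is the pose to reach, as a shift and turn from the pose commanded when the call began, along the tool's axes at that moment; what a row does not reach only later rows make up. A row lasts 1/12 s, in which the tool goes at most 41.7 mm and 7.16 degrees, less where a joint would pass 70% of its speed; a pose out of reach is approached as far as the arm can. A call with a gripper value outside its range is refused whole. The fingers move at their own pace and stop on an object; "squeeze" is the grip in N (left out, the last holds). Time passes only in rows, so rows that repeat a pose let the fingers close. It gives the time, the measured TCP pose, the force, the opening and the grip force at its end, in the units of the state.
- r.get_obs(): the state, without advancing time (a new reading comes with each control period).
- r.grab_frame(name): name is "scene" or "side" or "wrist"; returns the picture (480x640x3 uint8, red, green, blue); there is no depth.
- r.camera_info(name): a dict with "fov_y" (degrees; the focal length in pixels is half the picture's height over the tangent of half this angle, whatever the lens; pixels are square), "cx", "cy" (the principal point, pixels), "k1" (the pictures are not rectified: a ray, as slopes to the right and down, at radius r is drawn at 1 + k1 r^2 times it, then the intrinsics apply), "position" and "rotation" of the camera in the world. Camera axes: x right, y down, z forward; pixel columns grow to the right and rows downward; lengths in m; the calibration is good to about 2 mm. A picture is of the moment at which its call begins: read the wrist's pose just before it. camera_info takes no time and is no camera call; for the wrist camera it gives the pose at the moment of the call.
- r.hand_in(): hands the job in; it is judged then, once.
The state is a dict: "clock": time; "joints": joint angles; "qvel": joint speeds; "tau": joint torques, N m; "tcp_pos": TCP position; "orientation": TCP orientation; "contact_force": force on the tool from outside, world axes, zero at the start; "moment": the same for the moment, N m; "grip_width": finger opening in m; "gripper_force": force on a finger pad.
Only numpy, scipy, OpenCV 4.12 (cv2) and the standard library are available. Lean on these libraries where they do the work, as an engineer would, in place of code of your own. Each camera call takes 0.05 s, during which the arm holds its last target. There are 200 camera calls.

## Working session

There is one attempt and no reset: what is moved stays moved. The work goes in short steps, Python scripts to look and compute and a tool call to move; the robot and the scene stay as the last step left them, time stands still between calls to the robot, and variables do not carry over. Pictures are saved under pics/ and viewed, at most 10 in all, crops included, and the job is handed in when it is done.

Besides the shell and the picture viewer there is one more tool, called after ">>>" as name(argument=value, ...), one argument or row to a line, values as JSON. play_rows: Moves the arm, as the interface text tells. Its arguments: {"type":"object","properties":{"targets":{"type":"string"},"squeeze":{"type":"number"}},"required":["targets"]}

```bash
mkdir -p pics
python3 - <<'E'
from bench import r
import cv2
for n in ["scene","side"]:
    f=r.grab_frame(n); cv2.imwrite(f"pics/{n}0.png",f[:,:,::-1]); print(n,r.camera_info(n))
o=r.get_obs(); print(o)
E
```

```text
scene {'fov_y': 42.89060256124467, 'cx': 320.9424522268179, 'cy': 236.5515288484056, 'k1': -0.010212209124802802, 'position': array([ 1.59648646, -0.45288305,  0.99543252]), 'rotation': array([-1.91475591, -1.29620533,  0.62856975])}
side {'fov_y': 51.79477595003539, 'cx': 315.6828467738402, 'cy': 237.48083871292988, 'k1': 0.03543252761674421, 'position': array([-0.03906408,  1.02379686,  1.02019305]), 'rotation': array([-0.63696574,  2.57139839, -1.24926772])}
{'clock': 0.1, 'joints': array([-1.30306696,  0.47770309,  0.0223625 ,  1.55632231, -0.01147805,
        1.10930735, -0.08310771]), 'qvel': array([-1.01015623e-03, -1.07688722e-03, -6.52096374e-04, -2.44722979e-03,
       -5.47775897e-05,  1.18320864e-03, -8.32927631e-04]), 'tau': array([ 5.12233033e-03, -5.97758460e+01,  1.61438964e+00, -2.81952703e+01,
        1.30290713e-02,  5.09930847e-03,  3.03557022e-05]), 'tcp_pos': array([0.24759063, 0.6273937 , 0.23044574]), 'orientation': array([-5.86846132e-01, -3.08613359e+00,  2.51934572e-03]), 'contact_force': array([-0.62619302,  0.34699426, -0.4417832 ]), 'moment': array([0.02660277, 0.02192281, 0.01087965]), 'gripper_force': 0.0, 'grip_width': 0.08533432116572083}
```

View pics/scene0.png

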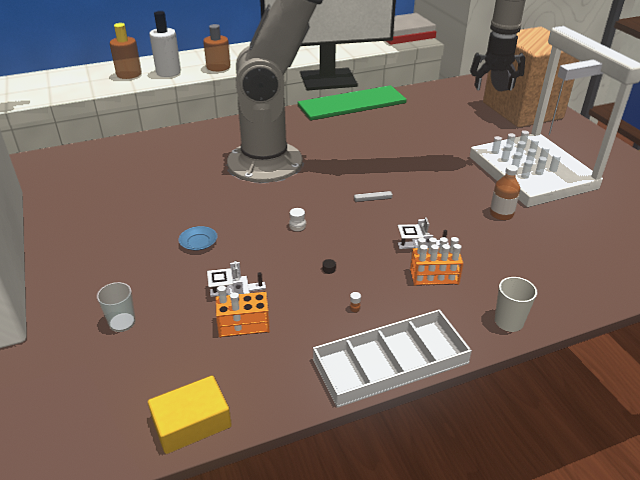

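View pics/side0.png

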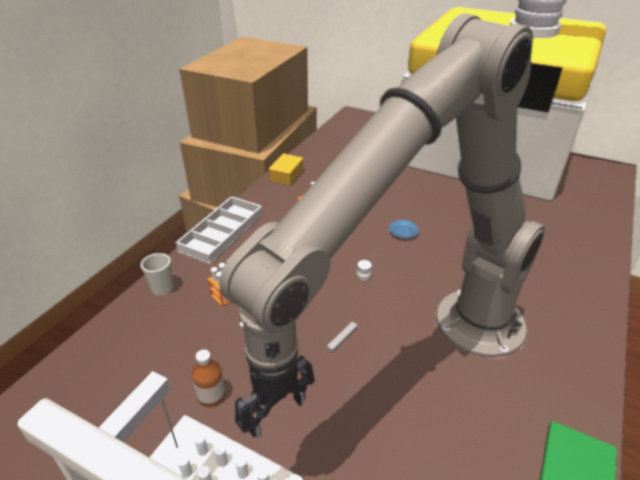

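The scene view shows the full rack at (437,260) with its stand at (415,240), and the partly empty rack at (243,310). In the side view the arm hides the stand. I'll zoom in on the stand.

```bash
cat > h.py <<'E'
from bench import r
import numpy as np, cv2
from scipy.spatial.transform import Rotation as R
def cam(n):
    c=r.camera_info(n); f=240/np.tan(np.radians(c['fov_y']/2)); return c,f,R.from_rotvec(np.ravel(c['rotation'])) if np.size(c['rotation'])==3 else R.from_matrix(c['rotation'])
def ray(C,u,v):
    c,f,Q=C; d=np.array([(u-c['cx'])/f,(v-c['cy'])/f]); s=d.copy()
    for _ in range(10): s=d/(1+c['k1']*(s@s))
    return np.array(c['position']),Q.apply([*s,1])
def onz(C,u,v,z):
    p,d=ray(C,u,v); return p+d*(z-p[2])/d[2]
def proj(C,P):
    c,f,Q=C; q=Q.inv().apply(np.array(P)-c['position']); s=q[:2]/q[2]; s=s*(1+c['k1']*(s@s)); return s*f+[c['cx'],c['cy']]
E
python3 - <<'E'
from h import *
C=cam("scene"); f=cv2.imread("pics/scene0.png")
for n,u,v,z in [("hollow sq",408,231,.048),("tabtop",427,220,.079),("jar",297,227,0),("clamp",373,197,.016),("stopper",330,268,0.01),("reagent",505,213,0),("vial",355,308,0),("rack top",437,255,.068),("part sq",220,278,.048)]:
    print(n,onz(C,u,v,z).round(3))
cv2.imwrite("pics/c1.png",cv2.resize(f[205:295,385:480],(760,590)[:2] and (760,600) if 0 else None,fx=6,fy=6,interpolation=cv2.INTER_CUBIC))
E
```

```text
hollow sq [0.532 0.218 0.048]
tabtop [0.544 0.262 0.079]
jar [ 0.352 -0.019  0.   ]
clamp [0.319 0.224 0.016]
stopper [ 0.551 -0.005  0.01 ]
reagent [0.505 0.543 0.   ]
vial [ 0.692 -0.001  0.   ]
rack top [0.663 0.223 0.068]
part sq [ 0.53  -0.273  0.048]
```

View pics/c1.png

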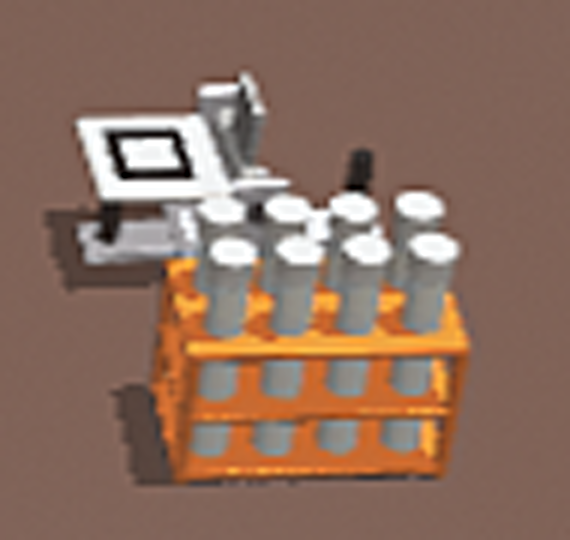

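Run:
```python
from h import *
C=cam("scene")
def g(px,py,z): 
    return onz(C,385+(px+.5)/6-.5,205+(py+.5)/6-.5,z)
a,b=g(180,480,0),g(445,475,0); print("rack front bottom",a.round(4),b.round(4)); d=(b-a);L=np.hypot(*d[:2]);d/=L;print(L,"yaw",np.arctan2(-d[0],d[1]))
n=np.array([-d[1],d[0],0]);n=-n if n[0]<0 else n
print("rack c",((a+b)/2-.03*n).round(4),"stand",((a+b)/2-.15*n).round(4))
a,b=g(188,350,.068),g(450,347,.068);print("rack front top",a.round(4),b.round(4),np.linalg.norm(a-b)); print(((a+b)/2-.15*n).round(4))
for z in (.045,.05,.055,.06): print(z,[g(*p,z)[:2].round(4) for p in [(78,120),(100,200)]])
print("pinside",[g(*p,.048)[:2].round(4) for p in [(210,115),(235,195)]])
print("tabtop",[g(*p,.079)[:2].round(4) for p in [(245,75),(262,108)]])
print("postR",[g(*p,.0425)[:2].round(4) for p in [(350,150),(372,150)]], g(360,190,.04)[:2])
print("foot left",[g(*p,.006)[:2].round(4) for p in [(85,225),(85,262)]])
```

```text
rack front bottom [0.6723 0.1651 0.    ] [0.7092 0.2657 0.    ]
0.10711840333042984 yaw -0.35136245258935367
rack c [0.6626 0.2257 0.    ] stand [0.5499 0.267  0.    ]
rack front top [0.6705 0.1621 0.068 ] [0.7068 0.2582 0.068 ] 0.102720007513444
[0.5478 0.2618 0.068 ]
0.045 [array([0.4948, 0.2077]), array([0.5482, 0.1902])]
0.05 [array([0.5006, 0.2042]), array([0.5537, 0.1868])]
0.055 [array([0.5064, 0.2007]), array([0.5592, 0.1835])]
0.06 [array([0.5122, 0.1973]), array([0.5647, 0.1801])]
pinside [array([0.5161, 0.2603]), array([0.5694, 0.2425])]
tabtop [array([0.532 , 0.2647]), array([0.5552, 0.2597])]
postR [array([0.5541, 0.3081]), array([0.5576, 0.3169])] [0.57729868 0.29950876]
foot left [array([0.5184, 0.2023]), array([0.541 , 0.1904])]
```

The crop shows the blade with its hollow square up at about (160,155), the tab top at about (245–262, 75–108), the near lug at (225,95), and the right rest post at (360,150). The stand is near (0.546, 0.262) with yaw about −0.33. Next I'll move above it and look with the wrist camera.

```bash
cat >> h.py <<'E'
def shift(P,yaw=None):
    "shift in current tool axes to world P; spin bringing tool x parallel to stand y (stand yaw given)"
    o=r.get_obs(); Q=R.from_rotvec(o['orientation']); s=Q.inv().apply(np.array(P)-o['tcp_pos']); sp=0
    if yaw is not None:
        t=Q.inv().apply([-np.sin(yaw),np.cos(yaw),0]); sp=np.arctan2(t[1],t[0]); sp=(sp+np.pi/2)%np.pi-np.pi/2
    return s.round(4),round(sp,4)
def st(y,z,S=(.546,.262),yaw=-.33,x=0):
    "stand coords -> world"
    c,s=np.cos(yaw),np.sin(yaw); return np.array([S[0]+c*x-s*y,S[1]+s*x+c*y,z])
E
python3 - <<'E'
from h import *
o=r.get_obs();print(R.from_rotvec(o['orientation']).as_matrix().round(3))
print(r.camera_info('wrist')['position']-o['tcp_pos'],R.from_rotvec(r.camera_info('wrist')['rotation'].ravel()).as_matrix()[:,2] if r.camera_info('wrist')['rotation'].size==3 else 0)
print(shift(st(-.06,.23),-.33))
E
```

```text
[[-0.93   0.367 -0.   ]
 [ 0.367  0.93  -0.002]
 [-0.    -0.002 -1.   ]]
[-0.06084595  0.02418555  0.14052741] [ 0.24102577 -0.09563309 -0.96579547]
(array([-0.4144, -0.2903,  0.001 ]), np.float64(1.525))
```

>>> play_rows(
  targets="1 -0.03 -0.02 0 0.1; 1 -0.06 -0.04 0 0.2; 1 -0.09 -0.06 0 0.3; 1 -0.12 -0.08 0 0.4; 1 -0.15 -0.1 0 0.5; 1 -0.18 -0.12 0 0.6; 1 -0.2 -0.14 0 0.7; 1 -0.2 -0.14 0 0.7",
)

```text
clock: 0.77
tcp_pos: [0.3865, 0.4172, 0.2311]
orientation: [1.627, 2.684, -0.004]
contact_force: [0.5, -0.5, -0.6]
grip_width: 0.0
gripper_force: 0.0
```

Run:
```python
from h import *
print(shift(st(-.06,.23),-.33), r.get_obs()['tcp_pos'])
```

```text
(array([-0.2527,  0.0262,  0.0021]), np.float64(0.8107)) [0.3864873  0.41720447 0.23114558]
```

>>> play_rows(
  targets="1 -0.04 0.004 0 0.11; 1 -0.08 0.008 0 0.22; 1 -0.12 0.012 0 0.33; 1 -0.16 0.016 0 0.44; 1 -0.2 0.02 0 0.55; 1 -0.23 0.024 0 0.66; 1 -0.25 0.026 0 0.77; 1 -0.253 0.026 0 0.81",
)

```text
clock: 1.43
tcp_pos: [0.5277, 0.2091, 0.2313]
orientation: [2.551, 1.829, -0.0]
contact_force: [-0.2, 0.3, -0.8]
grip_width: -0.0001
gripper_force: 0.0
```

>>> play_rows(
  targets="1 0 0 0 0; 1 0 0 0 0; 1 0 0 0 0",
)

```text
clock: 1.68
tcp_pos: [0.5247, 0.2153, 0.231]
orientation: [-2.539, -1.85, 0.001]
contact_force: [-0.7, 0.1, 0.2]
grip_width: 0.0003
gripper_force: 0.0
```

Run:
```python
from h import *
f=r.grab_frame("wrist"); cv2.imwrite("pics/w1.png",f[:,:,::-1])
f=r.grab_frame("scene"); cv2.imwrite("pics/s1.png",f[:,:,::-1])
C=cam("wrist"); print(r.get_obs()['tcp_pos'], C[0]['position'],shift(st(-.06,.23),-.33))
for n,p in [("pivot",st(0,.045)),("free",st(-.066,.048)),("tabtop",st(0,.079)),("postR",st(.054,.0425))]: print(n,proj(C,p).round(0))
```

```text
[0.52477075 0.21527557 0.23113023] [0.5448881  0.27740396 0.37170142] (array([-0.009 ,  0.0048,  0.0011]), np.float64(0.0182))
pivot [325. 151.]
free [323. 236.]
tabtop [326. 153.]
postR [327.  75.]
```

View pics/w1.png

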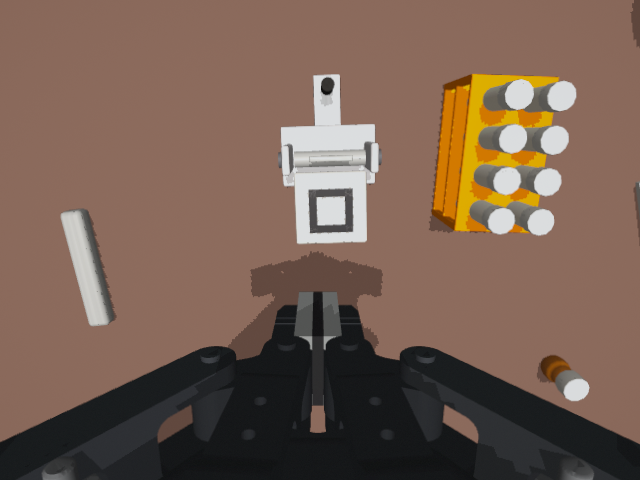

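The wrist view shows the pin at about (330,158), free edge at (331,241), lugs at (287,160) and (374,157), and post at (327,85). I'll refine the stand pose from these.

Run:
```python
from h import *
C=cam("wrist")
l1,l2=onz(C,287,160,.05),onz(C,374,157,.05)
piv=onz(C,330,158,.046); pr=onz(C,327,85,.0425); fe=onz(C,331,242,.05)
a,b=onz(C,298,243,.05),onz(C,366,241,.05)
print(l1,l2,np.linalg.norm(l1-l2),piv,pr,fe)
for p,q in [(l1,l2),(a,b)]: print(np.arctan2(*(q-p)[1::-1]))
for p,q in [(piv,pr),(fe,piv),(fe,pr)]: e=q-p;print(np.arctan2(-e[0],e[1]),np.linalg.norm(e))
```

```text
[0.51665492 0.26455066 0.05      ] [0.57944012 0.24670269 0.05      ] 0.06527275242778502 [0.5478594  0.25581224 0.046     ] [0.56157854 0.30665711 0.0425    ] [0.52911903 0.19369734 0.05      ]
-0.2769641564840124
-0.2805442690033525
-0.26354735857611794 0.052779405053558485
-0.29302020722798394 0.06500355234344637
-0.2798155534251781 0.11777002417452208
```

```bash
sed -i 's/S=(.546,.262),yaw=-.33/S=(.548,.2565),yaw=-.28/' h.py
python3 - <<'E'
from h import *
print(shift(st(-.027,.072),-.28))
E
```

```text
(array([0.0194, 0.0104, 0.1591]), np.float64(-0.0318))
```

>>> play_rows(
  targets="1 0.01 0.01 0.03 -0.03; 1 0.019 0.01 0.06 -0.03; 1 0.019 0.01 0.09 -0.03; 1 0.019 0.01 0.115 -0.03; 1 0.019 0.01 0.13 -0.03; 1 0.019 0.01 0.145 -0.03; 1 0.019 0.01 0.159 -0.03; 1 0.019 0.01 0.159 -0.03",
)

```text
clock: 2.45
tcp_pos: [0.5386, 0.2292, 0.0696]
orientation: [-2.511, -1.886, 0.007]
contact_force: [-0.8, 0.0, 0.4]
grip_width: 0.0002
gripper_force: 0.0
```

>>> play_rows(
  targets="1 0 0 0 0; 1 0 0 0 0",
)

```text
clock: 2.62
tcp_pos: [0.5412, 0.2296, 0.0731]
orientation: [-2.514, -1.885, -0.002]
contact_force: [-1.0, 0.5, 0.3]
grip_width: 0.0002
gripper_force: 0.0
```

Run:
```python
from h import *
f=r.grab_frame("wrist"); cv2.imwrite("pics/w2.png",f[:,:,::-1])
o=r.get_obs();print(o['contact_force'],shift(st(-.011,.072),-.28))
```

```text
[ 0.32305848  0.17733386 -0.09178492] (array([ 0.0167, -0.0012,  0.0014]), np.float64(-0.0044))
```

View pics/w2.png

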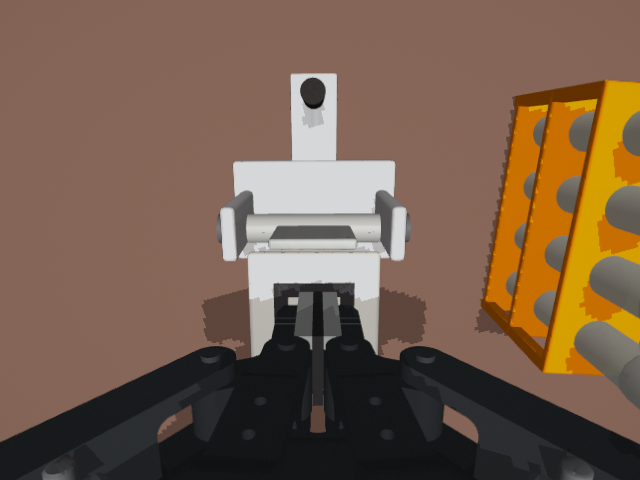

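The wrist view shows the closed fingers at (318,310), centred on the blade. The tab is just ahead at (312,238), and the hinge and lugs are clear. I'll push the tab along its arc.

>>> play_rows(
  targets="1 0.008 -0.001 0.001 0; 1 0.015 -0.001 0.001 0; 1 0.02 -0.001 0.001 0; 1 0.024 -0.001 0.001 0; 1 0.028 -0.001 0.003 0; 1 0.032 -0.001 0.005 0; 1 0.035 -0.001 0.007 0; 1 0.038 -0.001 0.009 0",
)

```text
clock: 3.33
tcp_pos: [0.5506, 0.2659, 0.063]
orientation: [2.514, 1.883, -0.0]
contact_force: [-1.0, -1.8, 0.9]
grip_width: -0.0001
gripper_force: 0.9
```

>>> play_rows(
  targets="1 0.002 0 0.002 0; 1 0.003 0 0.004 0; 1 0.004 0 0.006 0; 1 0.005 0 0.007 0; 1 0.005 0 0.007 0",
)

```text
clock: 3.75
tcp_pos: [0.5519, 0.2705, 0.056]
orientation: [2.514, 1.883, -0.0]
contact_force: [0.7, -0.1, -0.4]
grip_width: -0.0003
gripper_force: 0.0
```

Run:
```python
from h import *
f=r.grab_frame("wrist"); g=r.grab_frame("scene")
cv2.imwrite("pics/w3.png",np.hstack([cv2.resize(f,(400,300)),cv2.resize(g[190:280,380:500],(400,300))])[:,:,::-1])
o=r.get_obs();print(o['contact_force'],shift(st(0,.06),-.28))
```

```text
[-0.19249717  0.36214654  0.25567404] (array([-0.0147,  0.0002, -0.0038]), np.float64(-0.005))
```

View pics/w3.png

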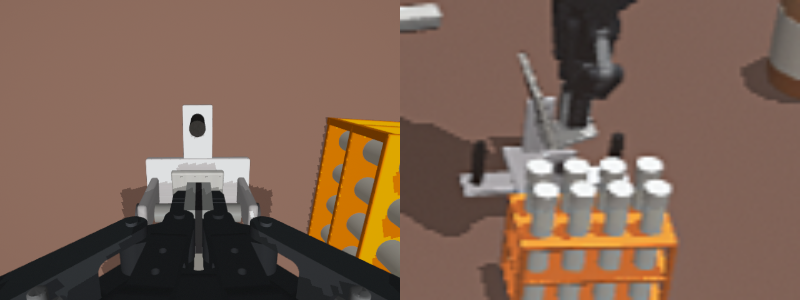

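The tag is raised to roughly 60°, with the finger in its corner. Now I'll lift, cross over the blade to the −y side, and come down behind it.

>>> play_rows(
  targets="1 0 0 -0.03 0; 1 0 0 -0.06 0; 1 0 0 -0.09 0; 1 0 0 -0.1 0; 1 -0.03 0 -0.1 0; 1 -0.06 0 -0.1 0; 1 -0.085 0 -0.1 0; 1 -0.085 0 -0.1 0",
)

```text
clock: 4.52
tcp_pos: [0.5267, 0.1828, 0.1562]
orientation: [2.52, 1.875, -0.004]
contact_force: [-0.2, 0.5, 0.1]
grip_width: 0.0001
gripper_force: 0.0
```

>>> play_rows(
  targets="1 0 0 0.03 0; 1 0 0 0.06 0; 1 0 0 0.07 0; 1 0 0 0.07 0; 1 0 0 0.07 0",
)

```text
clock: 4.93
tcp_pos: [0.5281, 0.189, 0.0863]
orientation: [2.514, 1.883, -0.001]
contact_force: [0.1, -0.1, -0.1]
grip_width: 0.0
gripper_force: 0.0
```

Run:
```python
from h import *
o=r.get_obs();print(o['contact_force'],o['clock'],shift(st(0,.085),-.28))
```

```text
[ 0.05012998 -0.11632899 -0.07760145] 4.9333 (array([0.0704, 0.0001, 0.0013]), np.float64(-0.005))
```

>>> play_rows(
  targets="1 0.02 0 0 0; 1 0.032 0 0 0; 1 0.04 0 0 0; 1 0.047 0 0 0; 1 0.054 0 0 0; 1 0.06 0 0 0; 1 0.066 0 0 0; 1 0.072 0 0 0",
)

```text
clock: 5.6
tcp_pos: [0.5482, 0.258, 0.0861]
orientation: [2.515, 1.883, -0.001]
contact_force: [0.6, -0.7, -0.5]
grip_width: 0.0001
gripper_force: 0.4
```

Run:
```python
from h import *
g=r.grab_frame("scene")
cv2.imwrite("pics/s4.png",cv2.resize(g[180:280,380:500],(600,500))[:,:,::-1])
o=r.get_obs();print(o['contact_force'],o['clock'],shift(st(0,.085),-.28))
```

```text
[0.73223897 0.68119236 0.48529627] 5.65 (array([-0.0033,  0.0004,  0.0012]), np.float64(-0.004))
```

View pics/s4.png

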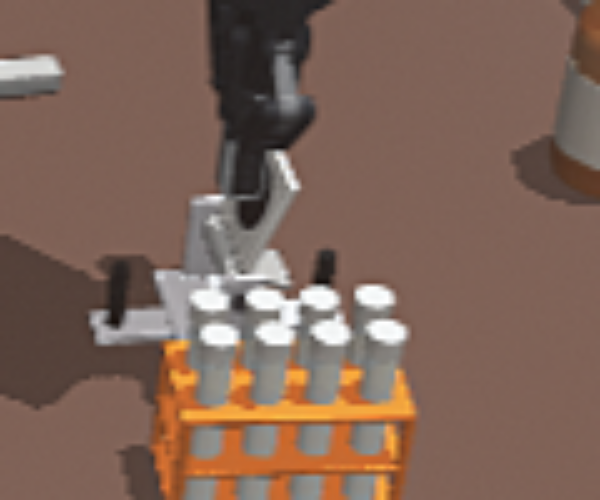

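The blade has passed vertical and leans to +y, at about (270,215), with the finger behind it. I'll follow it down.

>>> play_rows(
  targets="1 0.005 0 0.001 0; 1 0.01 0 0.003 0; 1 0.015 0 0.007 0; 1 0.019 0 0.011 0; 1 0.023 0 0.016 0; 1 0.026 0 0.021 0; 1 0.028 0 0.026 0; 1 0.03 0 0.03 0",
)

```text
clock: 6.32
tcp_pos: [0.5566, 0.2869, 0.0555]
orientation: [2.514, 1.884, -0.001]
contact_force: [-0.0, -1.4, 0.2]
grip_width: -0.0001
gripper_force: 0.3
```

>>> play_rows(
  targets="1 0.001 0 0.003 0; 1 0.001 0 0.005 0; 1 0.001 0 0.007 0; 1 0.001 0 0.007 0",
)

```text
clock: 6.65
tcp_pos: [0.5568, 0.2876, 0.0489]
orientation: [-2.514, -1.883, 0.001]
contact_force: [-0.6, -1.0, -0.3]
grip_width: 0.0002
gripper_force: 0.0
```

Run:
```python
from h import *
o=r.get_obs();print(o['contact_force'],o['clock'],o['tcp_pos'],shift(st(0.034,.049),-.28))
```

```text
[-0.59836048 -0.99121138 -0.25728579] 6.65 [0.55679222 0.28758789 0.04891331] (array([ 0.0017,  0.0001, -0.0001]), np.float64(-0.0051))
```

>>> play_rows(
  targets="1 0 0 -0.03 0; 1 0 0 -0.06 0; 1 -0.03 0 -0.09 0; 1 -0.06 0 -0.12 0; 1 -0.09 0 -0.15 0; 1 -0.1 0 -0.16 0; 1 -0.1 0 -0.16 0; 1 -0.1 0 -0.16 0",
)

```text
clock: 7.32
tcp_pos: [0.5291, 0.1917, 0.2101]
orientation: [-2.515, -1.881, -0.003]
contact_force: [-0.8, 0.3, -0.2]
grip_width: -0.0001
gripper_force: 0.0
```

>>> play_rows(
  targets="1 0 0 0 0; 1 0 0 0 0; 1 0 0 0 0",
)

```text
clock: 7.57
tcp_pos: [0.5283, 0.1928, 0.2079]
orientation: [-2.513, -1.886, 0.004]
contact_force: [0.2, -0.5, 1.2]
grip_width: 0.0
gripper_force: 0.0
```

Run:
```python
from h import *
C=cam("wrist");f=r.grab_frame("wrist");g=r.grab_frame("scene")
cv2.imwrite("pics/w5.png",np.hstack([cv2.resize(f[0:300,220:520],(400,400)),cv2.resize(g[190:280,395:485],(400,400))])[:,:,::-1])
for t in (3.14,3.0,2.9,2.7): print(t,[proj(C,st(-.066*np.cos(t),.045+.066*np.sin(t)+.0025,x=x)).round(1) for x in(-.028,.028)])
```

```text
3.14 [array([276.1,  24.1]), array([362.2,  23.9])]
3.0 [array([274.7,  21.7]), array([363.7,  21.5])]
2.9 [array([273.8,  21.4]), array([364.8,  21.1])]
2.7 [array([271.8,  24.3]), array([366.8,  24. ])]
```

View pics/w5.png

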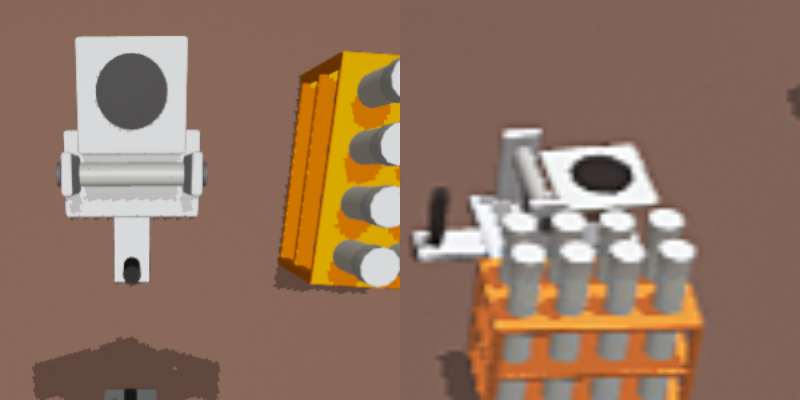

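The disc faces up and the tag looks close to flat. I'll check the angle numerically from both views.

Run:
```python
from h import *
g=r.grab_frame("scene");C=cam("scene");W=cam("wrist");f=r.grab_frame("wrist")
def quad(im,box):
    x0,y0,x1,y1=box; m=(im[y0:y1,x0:x1].min(2)>190).astype(np.uint8)
    return m
# blade width profile in wrist picture
for v in range(26,118,8):
    row=f[v,230:420].min(1)>170; i=np.flatnonzero(row); print(v,(i[0]+230,i[-1]+230) if len(i) else None,end=' ')
print()
for t in (3.14,3.0,2.9):
    e=lambda d,x,h=.0025: st(-d*np.cos(t)-h*np.sin(t)*-1,.045+d*np.sin(t)-h*np.cos(t),x=x)
    print(t,"wrist",[proj(W,e(d,x)).round(1).tolist() for d in(.01,.066) for x in(-.028,.028)],"scene",[proj(C,e(d,x)).round(1).tolist() for d in(.01,.066) for x in(-.028,.028)])
k=lambda a,b:(395+(a+.5)*.225-.5,190+(b+.5)*.225-.5)
print([np.round(k(*p),1).tolist() for p in [(540,150),(563,209),(635,144),(658,202)]])
```

```text
26 None 34 (np.int64(276), np.int64(359)) 42 (np.int64(276), np.int64(358)) 50 (np.int64(276), np.int64(358)) 58 (np.int64(276), np.int64(358)) 66 (np.int64(276), np.int64(358)) 74 (np.int64(277), np.int64(358)) 82 (np.int64(277), np.int64(358)) 90 (np.int64(277), np.int64(357)) 98 (np.int64(267), np.int64(368)) 106 (np.int64(267), np.int64(368)) 114 (np.int64(265), np.int64(370)) 
3.14 wrist [[277.4, 113.4], [359.2, 113.1], [275.0, 23.7], [361.0, 23.4]] scene [[425.6, 224.4], [430.9, 237.7], [446.8, 223.1], [452.6, 236.3]]
3.0 wrist [[277.2, 112.9], [359.4, 112.6], [273.6, 20.7], [362.4, 20.4]] scene [[425.8, 224.0], [431.0, 237.3], [447.1, 220.3], [453.0, 233.5]]
2.9 wrist [[277.0, 112.8], [359.5, 112.5], [272.6, 19.9], [363.5, 19.6]] scene [[425.8, 223.7], [431.1, 237.0], [447.0, 218.3], [452.9, 231.5]]
[[516.1, 223.4], [521.3, 236.6], [537.5, 222.0], [542.7, 235.1]]
```

```bash
python3 -c "
from bench import r
print(r.get_obs()['clock']);print(r.hand_in())"
```

```text
7.7667
the job is handed in; nothing more can be done
None
```

I pushed the full rack's tag right over its hinge; both camera views show it lying flat with the disc up, and I handed the job in at 7.8 s with the arm clear (no verdict came back).

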